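# Make up the egg tray and the salad tray

## Task

Make up the two serving trays from the five things standing between them: the egg timer, the salt shaker and the little white cup go on the yellow tray, the vinegar bottle and the pepper mill on the green tray. Stand each upright in the middle of a round recess of its own (within a tray it does not matter which), without tipping anything over on the way. Leave the drinking glass and the black-lidded jar where they are.

Things in the scene. Friction and masses are not known exactly. Their poses are not given: they have to be found in the camera images.
- egg_tray: Yellow serving tray with three round recesses, fixed, left or right of the stock, 244 x 198 mm with rim and end loops of steel wire (under 15 mm high). Origin at the centre of its underside on the worktop, z up, x roughly along world x, running from one loop to the other. Recess centres (x, y): (47, 43), (-47, 43), (0, -43) mm, each 76 mm across; floor 7 mm, top face 12 mm, rim 13 mm above the worktop.
- salad_tray: Green serving tray with two round recesses, fixed, right or left of the stock, 246 x 122 mm with rim and end loops of steel wire (under 15 mm high). Origin at the centre of its underside on the worktop, z up, x along its length (roughly world x). Recess centres on its x axis at -55 and +55 mm, each 70 mm across; floor 7 mm, top face 12 mm, rim 13 mm above the worktop.
- egg_timer: Round; origin at the centre of its underside, z axis up. Kitchen timer with a white base (58 mm across, 22 mm high) and a red domed top, 44 mm high in all, about 90 g. Grip it round the base; the dome does not turn.
- salt_shaker: Round; origin at the centre of its underside, z axis up. Glass salt shaker, white salt inside, steel cap: 42 mm across up to 60 mm, then 36 mm, 80 mm high, about 140 g.
- small_cup: Round; origin at the centre of its underside, z axis up. Small open white cup without handle: 64 mm across at the rim, narrowing to 40 mm at the foot, 36 mm high, thin-walled, about 120 g. It can be gripped across the outside of the rim.
- vinegar: Round; origin at the centre of its underside, z axis up. Small clear bottle with a label and an olive-yellow cap: body 51 mm across up to 95 mm height, above that a neck and cap 24 mm across, 168 mm high in all, about 420 g. It can be lifted by the neck.
- pepper_mill: Round; origin at the centre of its underside, z axis up. Turned dark wooden pepper mill with a small pale knob on top: foot 44 mm across, 36 mm across from 48 to 118 mm height, 127 mm high in all, about 190 g.
- glass_a: Round; origin at the centre of its underside, z axis up. Empty drinking glass, 81 mm across, 93 mm high, behind the stock. Loose; to be left alone.
- jar_low: Round; origin at the centre of its underside, z axis up. Low jar with a black screw lid, 95 mm across, 60 mm high, behind the stock. Loose; to be left alone.
Not all that is in view belongs to the job. Of the things that look like the salt_shaker, the smallest one is meant.

How it is judged:
By the outcome, as a careful person would: the job done as asked, in the order asked, and still so for the second after the job is handed in, with the robot touching nothing.
It also fails if it takes over 128 s, if anything falls off the work surface, if the arm or the gripper's body presses on something with over 40 N, if the wrist force passes 120 N, or if a joint passes its speed limit or range.

## Robot

A 6-joint arm with a two-finger parallel gripper is mounted at the origin on a cart in front of the work surface, level with it; the furniture and walls round the work are solid. World frame = base frame: x ahead of the robot, y to its left, z up, the work surface at z = 0. Lengths are in m, angles in rad, forces in N, time in s.
With the tool pointing down it reaches from about 0.25 to 0.775 m from the base axis. Payload 8.9 kg.
Tool frame: the origin (TCP) lies on the centre line of the jaws, within the pads' length; the fingertips stand 25 mm ahead of it and the grasp point (between the pads) lies 6 mm ahead of it; z points along the fingers, y is the line along which they close (so a half turn about z gives the same grasp; the last joint's range is limited). The gripper opens to 85 mm and grips with 20 to 120 N. Pads are 22 mm wide; open, the fingers measure 114 mm over their backs; the gripper's body (76 mm by 85 mm) begins 54 mm behind the grasp point. The pads swing forward as they close: fully open they stand 13 mm farther back than shut.
Start: joints at [1.123, 0.291, -0.153, 1.127, 0, 1.431], TCP at [0.16, 0.5, 0.256] pointing down, gripper open.
Joint ranges: [-2.52, 2.52], [-0.91, 1.74], [-1.3, 1.37], [-1.96, 2.02], [-1.52, 1.47], [-3.14, 3.14]. Speed limits (rad/s): [2.22, 2.22, 2.79, 3.14, 3.14, 3.14].

## Interface

Orientations are given as a rotation vector (axis times angle).
In Python, from bench import * gives the robot as it stands. The module is installed in compiled form; this text tells all that it offers.
- The arm moves only by the shell command python3 -m pendant 'ROWS' [FORCE]. ROWS is JSON, a list of rows, each a list of 3 entries, a list of its own where there are three numbers: the turn, a rotation vector about the tool's x, y, z in degrees, then the shift along the tool's x, y, z in cm, then the gripper's target within -1 to 1 (shut at 1, half-way at 0, fully open at -1). In form: [[[ax, ay, az], [dx, dy, dz], hand], ...]. A call has 1 to 5 rows; each row shifts and turns the commanded pose from where the row before left it, along the tool's axes as they then stand; what a row does not reach is not made up. A row lasts 1/12 s, in which the tool goes at most 41.7 mm and 7.16 degrees, less where a joint would pass 70% of its speed; a pose out of reach is approached as far as the arm can. A call is refused whole if a number of a shift passes 4.17 or a number of a turn 7.16, either way. A call with a gripper value outside its range is refused whole. The fingers move at their own pace and stop on an object; FORCE is the grip in N (left out, the last holds). Time passes only in rows, so rows that do not move let the fingers close. It gives the time, the measured TCP pose, the force, the opening and the grip force at its end, in the units of the state.
- state(): the state, without advancing time (a new reading comes with each control period).
- snapshot(name): name is "side" or "top"; returns the picture (400x640x3 uint8, red, green, blue); there is no depth.
- camera_model(name): a dict with "camera_matrix" (3x3 intrinsics, pixels), "rvec" (rotation vector, rad) and "tvec" (3), from world to camera coordinates, as OpenCV has them. Camera axes: x right, y down, z forward; pixel columns grow to the right and rows downward; lengths in m; the calibration is good to about 2 mm. A picture is of the moment at which its call begins. camera_model takes no time and is no camera call.
- sign_off(): hands the job in; it is judged then, once.
Trained networks look in the newest picture that a camera, given by its name, has taken for a name from the list of things; names that differ only in an ending like _2 or _b are one class to them, and where a whole thing is asked for, a point or a joint stands for the part that bears it (a point fixed in the world has none). Each returns a list of dicts, best first, with "conf" (0 to 1); they miss things now and then, are a little off and sometimes report something else, mostly with a low value. They report only what shows in the picture. A call takes as long as a camera call. They do not tell look-alikes from the thing itself.
- boxes_of(name, camera): "box" ([left, top, right, bottom] as shares, 0 to 1, of the picture: columns of its width, rows of its height, round what is visible of it).
- outline_of(name, camera): "mask" (400x640 bool, what is visible of it) and "box" ([left, top, right, bottom] as shares, 0 to 1, of the picture: columns of its width, rows of its height, round what is visible of it).
- landmark_of(name, camera): "position" ([column, row] as shares, 0 to 1, of the picture: columns of its width, rows of its height: a listed point, or the origin of a listed thing).
The state is a dict: "time": time; "q": joint angles; "dq": joint speeds; "tau": joint torques, N m; "tool_pos": TCP position; "tcp_rot": TCP orientation; "contact_force": force on the tool from outside, world axes, zero at the start; "moment": the same for the moment, N m; "grip_width": finger opening in m; "grip_force": force on a finger pad.
Only numpy, scipy, OpenCV 4.12 (cv2) and the standard library are available. Lean on these libraries where they do the work, as an engineer would, in place of code of your own. Each camera call takes 0.05 s, during which the arm holds its last target. There are 200 camera calls.

## Working session

There is one attempt and no reset: what is moved stays moved. The work goes in short steps, Python scripts to look and compute and a shell command to move; the robot and the scene stay as the last step left them, time stands still between calls to the robot, and variables do not carry over. Pictures are saved under pics/ and viewed, at most 14 in all, crops included, and the job is handed in when it is done.

```bash
mkdir -p pics; python3 - <<'E'
from bench import *
import cv2,numpy as np
for n in("side","top"):
    im=snapshot(n); cv2.imwrite(f"pics/{n}0.png",im[:,:,::-1])
    c=camera_model(n);R=cv2.Rodrigues(np.array(c["rvec"],float))[0];print(n,c["camera_matrix"],"pos",-R.T@np.array(c["tvec"]).ravel(),R[2])
s=state();print(s["time"],s["tool_pos"],s["tcp_rot"],s["grip_width"])
E
```

```text
side [[442.05029883   0.         316.78013398]
 [  0.         442.05029883 203.53898415]
 [  0.           0.           1.        ]] pos [0.25712544 1.26223804 0.62926547] [ 0.18607169 -0.90058872 -0.39283239]
top [[398.28661208   0.         328.27403514]
 [  0.         398.28661208 204.38417072]
 [  0.           0.           1.        ]] pos [ 0.24331822 -0.06489298  1.33316699] [ 0.22354561 -0.01153292 -0.97462524]
0.1 [0.15939892 0.49984689 0.2557919 ] [-4.83077384e-01 -3.10386690e+00  1.72807199e-03] 0.08525467291115811
```

View pics/side0.png

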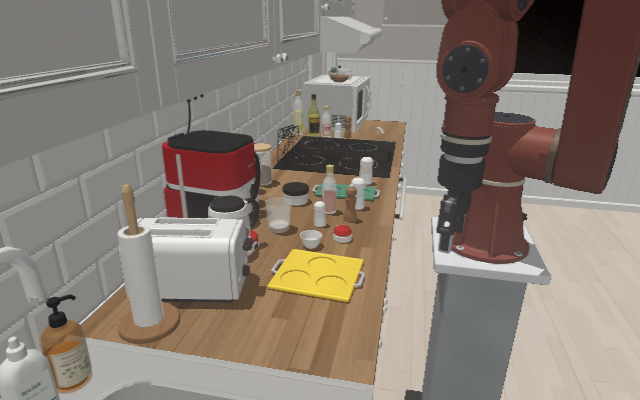

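View pics/top0.png

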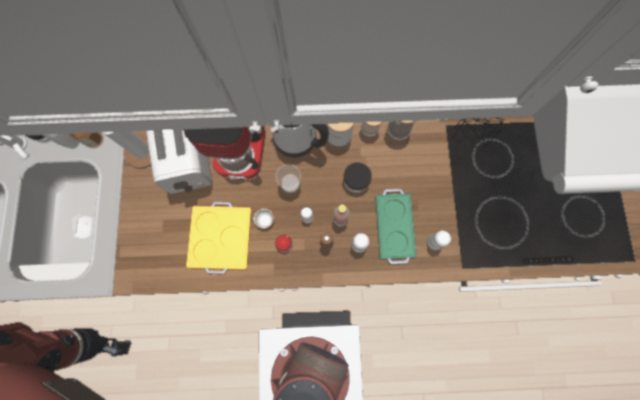

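```bash
cat > h.py <<'E'
from bench import *
import cv2,numpy as np
from scipy.optimize import least_squares
C={n:camera_model(n) for n in("side","top")}
def proj(n,P):
    c=C[n];return cv2.projectPoints(np.array(P,float).reshape(-1,1,3),np.array(c["rvec"],float),np.array(c["tvec"],float),np.array(c["camera_matrix"]),None)[0][:,0]
def ray(n,px,z):
    c=C[n];R=cv2.Rodrigues(np.array(c["rvec"],float))[0];o=-R.T@np.array(c["tvec"],float).ravel()
    px=np.atleast_2d(px).astype(float);d=np.c_[px,np.ones(len(px))]@np.linalg.inv(np.array(c["camera_matrix"])).T@R
    return o+d*((z-o[2])/d[:,2])[:,None]
PR={"egg_timer":[(29,0),(29,22),(20,36),(8,44)],"salt_shaker":[(21,0),(21,60),(18,60),(18,80)],"small_cup":[(20,0),(32,36)],
"vinegar":[(25.5,0),(25.5,95),(12,120),(12,168)],"pepper_mill":[(22,0),(18,48),(18,118),(6,127)],"glass_a":[(36,0),(40.5,93)],"jar_low":[(47.5,0),(47.5,60)]}
a=np.linspace(0,2*np.pi,24)
def box(n,name,x,y,z0=0):
    P=np.concatenate([np.c_[x+r/1e3*np.cos(a),y+r/1e3*np.sin(a),0*a+z0+h/1e3] for r,h in PR[name]])
    p=proj(n,P);return np.r_[p.min(0),p.max(0)]
def fit(name,bs,x0,z0=0):
    "bs: {cam:box px}"
    f=lambda v:np.concatenate([box(n,name,v[0],v[1],z0)-b for n,b in bs.items()])
    s=least_squares(f,x0,loss="soft_l1");return s.x,f(s.x)
S=np.array([640,400,640,400])
def dets(name,n): return [(d["conf"],np.array(d["box"])*S) for d in boxes_of(name,n) if d["conf"]>.3]
E
python3 - <<'E'
from h import *
np.set_printoptions(precision=3,suppress=True)
ims={n:snapshot(n) for n in("side","top")}
for k in PR:
    D={n:dets(k,n) for n in("top","side")}
    print(k)
    for ct,bt in D["top"]:
        x0=ray("top",[(bt[0]+bt[2])/2,(bt[1]+bt[3])/2],.03)[0,:2]
        best=None
        for cs,bs in D["side"]:
            x,r=fit(k,{"top":bt,"side":bs},x0)
            if best is None or abs(r).sum()<abs(best[2]).sum():best=(cs,x,r,bs)
        if best:print("  ",round(ct,2),bt.round(),"side",round(best[0],2),best[3].round(),"xy",best[1],"res",best[2].round(1), "toponly",fit(k,{"top":bt},x0)[0])
        else:print("  top only",ct,bt,fit(k,{"top":bt},x0)[0])
for k,lo,hi in(("egg_tray",(22,120,120),(34,255,255)),("salad_tray",(60,80,40),(95,255,200))):
  for n in("top","side"):
    m=cv2.inRange(cv2.cvtColor(ims[n],cv2.COLOR_RGB2HSV),lo,hi)
    cs=max(cv2.findContours(m,0,2)[0],key=cv2.contourArea)
    w=ray(n,cs[:,0],.0125)[:,:2].astype(np.float32)*1000
    print(k,n,cv2.minAreaRect(w))
im=ims["side"];A=cv2.resize(im[140:270,270:400],(560,560),interpolation=cv2.INTER_CUBIC)
cv2.imwrite("pics/crop.png",A[:,:,::-1])
print(proj("side",[[.5,0,0]]))
E
```

```text
egg_timer
   0.56 [275. 234. 291. 251.] side 0.77 [333. 226. 351. 239.] xy [0.423 0.074] res [-0.8 -1.4  1.7  0.5 -0.3 -0.6  0.7  5. ] toponly [0.422 0.075]
salt_shaker
   0.7 [357. 234. 373. 255.] side 0.54 [352. 179. 367. 211.] xy [ 0.402 -0.195] res [ 0.8  2.9 -0.9 -3.3  1.4  4.6 -1.3 -2.5] toponly [ 0.403 -0.196]
   0.52 [425. 230. 449. 252.] side 0.6 [360. 155. 371. 184.] xy [ 0.408 -0.439] res [ 5.1  1.6 -0.7 -4.7  0.3  7.2 -0.3  0.5] toponly [ 0.405 -0.434]
   0.48 [304. 207. 315. 222.] side 0.56 [316. 200. 330. 229.] xy [ 0.504 -0.014] res [-1.6  0.7  0.7  1.7 -0.4 -0.8 -1.4 -1.3] toponly [ 0.508 -0.016]
small_cup
   0.63 [253. 207. 277. 227.] side 0.76 [298. 231. 322. 249.] xy [0.507 0.135] res [ 1.5  0.4 -4.  -1.1  1.8 -0.6 -0.6  0.5] toponly [0.505 0.131]
vinegar
   0.83 [335. 209. 351. 223.] side 0.81 [322. 165. 338. 215.] xy [ 0.498 -0.124] res [-0.4 -4.7  0.   3.   0.6 -0.5 -0.3 -0.4] toponly [ 0.489 -0.124]
pepper_mill
   0.65 [318. 232. 335. 254.] side 0.56 [344. 187. 356. 222.] xy [ 0.416 -0.068] res [ 1.2  0.2 -2.  -4.7 -0.1 -2.7  1.9  1.2] toponly [ 0.41  -0.069]
g
[... 410 characters left out ...]
  0.1  1.7  0.1 -1.6  0.2 -2.8] toponly [ 0.631 -0.181]
   0.49 [303. 205. 315. 222.] side 0.94 [282. 183. 308. 210.] xy [ 0.592 -0.042] res [ -1.  -30.7  15.3 -15.8   1.2  13.    3.7  14.8] toponly [ 0.515 -0.028]
egg_tray top ((449.9334411621094, 289.25775146484375), (195.69076538085938, 204.76663208007812), 86.12581634521484)
egg_tray side ((453.3273620605469, 294.5235900878906), (207.3820037841797, 208.2303924560547), 86.10234069824219)
salad_tray top ((465.7322998046875, -302.78387451171875), (207.35025024414062, 108.33554077148438), 0.524978756904602)
salad_tray side ((377.5600280761719, -304.9483947753906), (35.22718048095703, 118.296142578125), 1.0845342874526978)
[[321.945 226.422]]
```

View pics/crop.png

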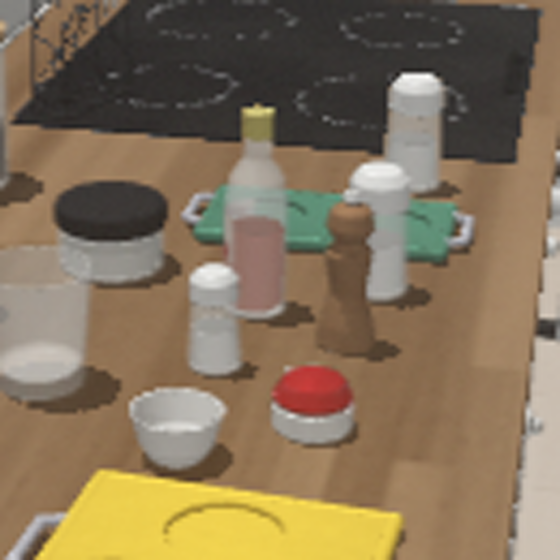

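```bash
python3 - <<'E'
from h import *
im=snapshot("top").copy()
# rectify plane z=12mm : x .3-.6 up, y .42..-.40 ; 1px = 1mm
pts=np.array([[.6,.42],[.6,-.38],[.3,-.38],[.3,.42]])
src=proj("top",np.c_[pts,[.012]*4]).astype(np.float32)
dst=np.float32([[0,0],[800,0],[800,300],[0,300]])
w=cv2.warpPerspective(im,cv2.getPerspectiveTransform(src,dst),(800,300),flags=cv2.INTER_CUBIC)
w2=w.copy()
for (cx,cy,yaw,rs,d) in((.450,.289,-3.9,[(47,43),(-47,43),(0,-43)],76),(.466,-.303,.5,[(-55,0),(55,0)],70)):
    c,s=np.cos(np.radians(yaw)),np.sin(np.radians(yaw))
    for a_,b_ in rs:
        X=cx+(c*a_-s*b_)/1e3;Y=cy+(s*a_+c*b_)/1e3;print(X,Y)
        cv2.circle(w2,(int((.42-Y)*1000),int((.6-X)*1000)),d//2,(255,0,0),1)
cv2.imwrite("pics/rect.png",np.vstack([w,w2])[:,:,::-1])
for k in("egg_tray","salad_tray"):
  for d in landmark_of(k,"top")[:1]: print(k,d["conf"],ray("top",np.array(d["position"])*[640,400],0))
E
```

```text
0.49981581860387914 0.32870370532866433
0.40603349639333225 0.33509714265119767
0.44707534250139436 0.24609957601006896
0.4110020942314706 -0.3034799594524106
0.5209979057685294 -0.3025200405475894
egg_tray 0.75 [[0.4212941  0.07229338 0.        ]]
salad_tray 0.76 [[ 0.46559885 -0.2981164   0.        ]]
```

View pics/rect.png

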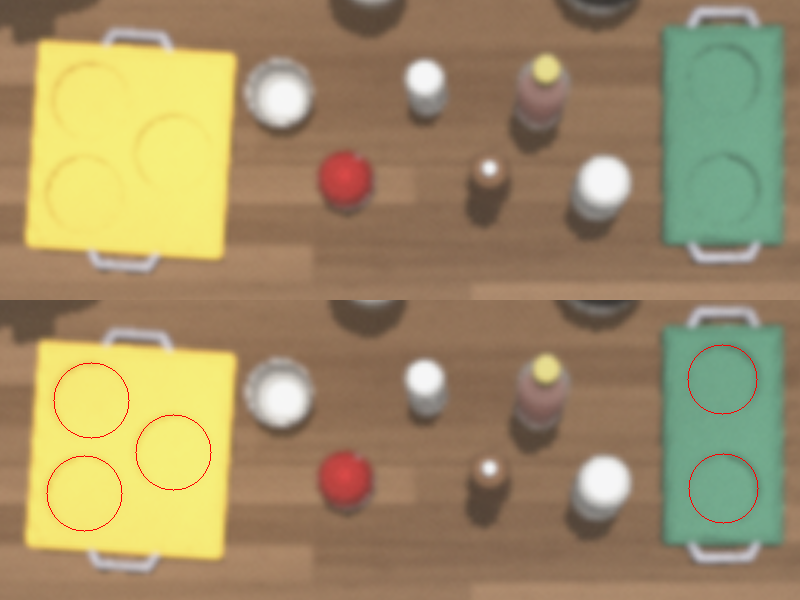

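```bash
python3 -m pendant '[[[0,0,-5.9],[0,0,0],-1],[[0,0,-5.9],[0,0,0],-1],[[0,0,-5.9],[0,0,0],-1],[[0,0,0],[0,0,0],-1]]' 40; python3 -c "
from h import *
s=state();print(cv2.Rodrigues(np.array(s['tcp_rot']))[0].round(3),s['q'])"
```

```text
time: 1.38
tool_pos: [0.1596, 0.5002, 0.2563]
tcp_rot: [-0.007, 3.142, 0.0]
contact_force: [-0.8, -0.4, 0.3]
grip_width: 0.0854
grip_force: 0.0
[[-1.    -0.005  0.   ]
 [-0.005  1.     0.   ]
 [-0.     0.    -1.   ]] [ 1.12270208e+00  2.90717166e-01 -1.53381447e-01  1.12669332e+00
 -6.05432919e-08  1.11798410e+00]
```

Salt-shaker look-alikes in the side view: (323,214), (360,195) and (366,170). The one at (323,214), top (307,215), is the smallest: it fits 80 mm height within 1.7 px and is clearly smaller in the crop, so it is the one meant. The tray recess circles overlay the visible recesses well. Moving to the timer.

```bash
python3 -m pendant '[[[0,0,0],[-2,-3.28,0],-1],[[0,0,0],[-2,-3.28,0],-1],[[0,0,0],[-2,-3.28,0],-1],[[0,0,0],[-2,-3.28,0],-1],[[0,0,0],[-2,-3.28,0],-1]]' >/dev/null
python3 -m pendant '[[[0,0,0],[-2,-3.28,0],-1],[[0,0,0],[-2,-3.28,0],-1],[[0,0,0],[-2,-3.28,0],-1],[[0,0,0],[-2,-3.28,0],-1],[[0,0,0],[-2,-3.28,0],-1]]' >/dev/null
python3 -m pendant '[[[0,0,0],[-2.1,-3.28,0],-1],[[0,0,0],[-2.1,-3.28,0],-1],[[0,0,0],[-2.1,-3.28,0],-1],[[0,0,0],[0,0,0],-1],[[0,0,0],[0,0,0],-1]]'
```

```text
time: 2.63
tool_pos: [0.4234, 0.0721, 0.2562]
tcp_rot: [-0.011, -3.141, 0.0]
contact_force: [0.1, 0.8, 0.2]
grip_width: 0.0855
grip_force: 0.0
```

```bash
python3 -m pendant '[[[0,0,0],[0,0.2,4],-1],[[0,0,0],[0,0,4],-1],[[0,0,0],[0,0,4],-1],[[0,0,0],[0,0,4],-1],[[0,0,0],[0,0,2],-1]]' 
python3 -m pendant '[[[0,0,0],[0,0,1.6],-1],[[0,0,0],[0,0,1.6],-1],[[0,0,0],[0,0,1.6],-1],[[0,0,0],[0,0,0],-1],[[0,0,0],[0,0,0],0]]' 
python3 -m pendant '[[[0,0,0],[0,0,0],1],[[0,0,0],[0,0,0],1],[[0,0,0],[0,0,0],1],[[0,0,0],[0,0,0],1],[[0,0,0],[0,0,0],1]]' 35
```

```text
time: 3.05
tool_pos: [0.4196, 0.0769, 0.073]
tcp_rot: [-0.001, -3.137, -0.0]
contact_force: [-0.8, -0.2, 0.4]
grip_width: 0.0851
grip_force: 0.0
time: 3.47
tool_pos: [0.4215, 0.0766, 0.0282]
tcp_rot: [-0.0, -3.14, -0.0]
contact_force: [0.8, 0.9, -0.3]
grip_width: 0.0753
grip_force: 0.0
time: 3.88
tool_pos: [0.4231, 0.0762, 0.0295]
tcp_rot: [0.0, 3.14, 0.001]
contact_force: [-2.1, 1.7, 5.3]
grip_width: 0.0565
grip_force: 36.1
```

```bash
python3 -m pendant '[[[0,0,0],[0,0,-2],1],[[0,0,0],[0,0,-4],1],[[0,0,0],[0,0,-4],1],[[0,0,0],[0.2,3.7,0],1],[[0,0,0],[0.2,3.7,0],1]]' 
python3 -m pendant '[[[0,0,0],[0.2,3.7,0],1],[[0,0,0],[0.2,3.7,0],1],[[0,0,0],[0.3,3.7,0],1],[[0,0,0],[0.3,3.7,0],1],[[0,0,0],[0.3,3.7,0],1]]' 
python3 -m pendant '[[[0,0,0],[0,0,0],1],[[0,0,0],[0,0,0],1],[[0,0,0],[0,0,3],1],[[0,0,0],[0,0,3],1],[[0,0,0],[0,0,0],1]]'
```

```text
time: 4.3
tool_pos: [0.4213, 0.15, 0.132]
tcp_rot: [0.008, 3.134, 0.002]
contact_force: [-0.1, 1.1, -1.6]
grip_width: 0.0565
grip_force: 38.3
time: 4.72
tool_pos: [0.4052, 0.337, 0.1296]
tcp_rot: [0.0, 3.14, 0.001]
contact_force: [0.6, -0.7, 0.1]
grip_width: 0.0566
grip_force: 38.3
time: 5.13
tool_pos: [0.403, 0.3323, 0.0649]
tcp_rot: [-0.002, -3.136, 0.006]
contact_force: [-2.2, -2.6, -1.4]
grip_width: 0.0567
grip_force: 38.2
```

```bash
python3 -m pendant '[[[0,0,0],[0,0,0],1],[[0,0,0],[0,0.2,1],1],[[0,0,0],[0,0,1],1],[[0,0,0],[0,0,0.8],1],[[0,0,0],[0,0,0],1]]' 
python3 -m pendant '[[[0,0,0],[0,0,0],1],[[0,0,0],[0,0,0.1],1],[[0,0,0],[0,0,0],1]]'
```

```text
time: 5.55
tool_pos: [0.405, 0.3363, 0.0392]
tcp_rot: [-0.0, -3.14, 0.001]
contact_force: [-0.1, 0.0, -1.4]
grip_width: 0.0566
grip_force: 38.2
time: 5.8
tool_pos: [0.4058, 0.3369, 0.0395]
tcp_rot: [-0.0, 3.141, 0.0]
contact_force: [0.2, 0.0, -0.4]
grip_width: 0.0567
grip_force: 38.2
```

```bash
python3 -m pendant '[[[0,0,0],[0,-0.1,0.25],1],[[0,0,0],[0,0,0],1],[[0,0,0],[0,0,0],1]]' ; python3 -m pendant '[[[0,0,0],[0,0,0],-1],[[0,0,0],[0,0,0],-1],[[0,0,0],[0,0,0],-1],[[0,0,0],[0,0,0],-1],[[0,0,0],[0,0,-0.5],-1]]'
python3 -m pendant '[[[0,0,0],[0,0,-2],-1],[[0,0,0],[0,0,-3],-1],[[0,0,0],[0,0,-4],-1],[[0,0,0],[0,0,-4],-1],[[0,0,0],[0,0,0],-1]]'
```

```text
time: 6.05
tool_pos: [0.4055, 0.3357, 0.0368]
tcp_rot: [0.0, -3.141, 0.0]
contact_force: [-0.9, -0.6, -1.0]
grip_width: 0.057
grip_force: 38.2
time: 6.47
tool_pos: [0.4051, 0.3355, 0.0413]
tcp_rot: [0.0, -3.141, 0.001]
contact_force: [-0.8, -0.4, -0.1]
grip_width: 0.0858
grip_force: 0.0
time: 6.88
tool_pos: [0.4087, 0.3379, 0.1794]
tcp_rot: [-0.0, 3.132, 0.009]
contact_force: [1.8, 1.9, 0.2]
grip_width: 0.0855
grip_force: 0.0
```

```bash
python3 -m pendant '[[[0,0,0],[-1.1,-3.89,0],-1],[[0,0,0],[-1.1,-3.89,0],-1],[[0,0,0],[-1.1,-3.89,0],-1],[[0,0,0],[-1.1,-3.89,0],-1],[[0,0,0],[-1.1,-3.89,0],-1]]' >/dev/null
python3 -m pendant '[[[0,0,0],[-1.1,-3.89,0],-1],[[0,0,0],[-1.1,-3.89,0],-1],[[0,0,0],[-1.1,-3.89,0],-1],[[0,0,0],[-1.1,-3.89,0],-1],[[0,0,0],[0,0,0],-1]]'
python3 -m pendant '[[[0,0,0],[0,0,0],-1],[[0,0,0],[0,0,0],-1],[[0,0,0],[0,0,0],-1]]'
```

```text
time: 7.72
tool_pos: [0.5068, -0.0205, 0.1724]
tcp_rot: [0.009, 3.139, -0.004]
contact_force: [-0.4, -0.6, 0.3]
grip_width: 0.0853
grip_force: 0.0
time: 7.97
tool_pos: [0.5042, -0.0133, 0.1719]
tcp_rot: [0.002, -3.141, -0.0]
contact_force: [-0.6, -0.2, -0.0]
grip_width: 0.0856
grip_force: 0.0
```

```bash
python3 - <<'E'
from h import *
for n in("top","side"): snapshot(n)
for k,x0 in(("egg_timer",(.405,.335)),("salt_shaker",(.504,-.014)),("small_cup",(.507,.133))):
    for n in("top","side"):
        for c,b in dets(k,n): print(k,n,round(c,2),b.round(1),"pred",box(n,k,*x0,.007 if k=="egg_timer" else 0).round(1))
E
```

```text
egg_timer top 0.56 [192.3 242.6 212.1 258.2] pred [194.2 241.4 213.8 259.7]
egg_timer side 0.78 [319.8 263.3 345.2 291.6] pred [321.4 268.3 344.8 291.7]
salt_shaker top 0.69 [354.6 234.6 368.6 254. ] pred [302.  207.8 315.4 224.1]
salt_shaker top 0.65 [425.6 229.8 450.1 251.6] pred [302.  207.8 315.4 224.1]
salt_shaker side 0.77 [358.5 155.9 371.1 183.5] pred [315.2 199.7 328.4 227.3]
salt_shaker side 0.71 [314.2 202.6 329.9 225.9] pred [315.2 199.7 328.4 227.3]
salt_shaker side 0.67 [351.9 177.  366.1 210.3] pred [315.2 199.7 328.4 227.3]
small_cup side 0.86 [296.9 230.3 321.8 247.1] pred [300.  229.7 321.8 248.7]
```

```bash
python3 -m pendant '[[[0,0,0],[0,0,3.5],-1],[[0,0,0],[0,0,3.5],-1],[[0,0,0],[0,0,3],-1],[[0,0,0],[0,0,2.1],-1],[[0,0,0],[0,0,0],0]]' 
python3 -m pendant '[[[0,0,0],[0,0,0],1],[[0,0,0],[0,0,0],1],[[0,0,0],[0,0,0],1],[[0,0,0],[0,0,0],1],[[0,0,0],[0,0,0],1]]' 35
python3 -m pendant '[[[0,0,0],[0,0,-2],1],[[0,0,0],[0,0,-4],1],[[0,0,0],[0,0,-4],1],[[0,0,0],[0,0,0],1],[[0,0,0],[0,0,0],1]]'
```

```text
time: 8.78
tool_pos: [0.5016, -0.0137, 0.0472]
tcp_rot: [0.0, -3.135, -0.002]
contact_force: [-1.9, 0.1, -0.2]
grip_width: 0.0758
grip_force: 0.0
time: 9.2
tool_pos: [0.506, -0.0143, 0.0527]
tcp_rot: [-0.001, 3.138, -0.0]
contact_force: [-1.3, 1.7, 6.6]
grip_width: 0.0352
grip_force: 34.4
time: 9.62
tool_pos: [0.5068, -0.0147, 0.1542]
tcp_rot: [-0.0, 3.135, -0.002]
contact_force: [-0.1, 0.0, -1.2]
grip_width: 0.0354
grip_force: 36.0
```

```bash
python3 - <<'E'
from h import *
im=snapshot("side");cv2.imwrite("pics/salt.png",cv2.resize(im[110:310,240:400],(640,800)[::1] if 0 else (480,600),interpolation=cv2.INTER_CUBIC)[:,:,::-1])
E
```

```text
(no output)
```

View pics/salt.png

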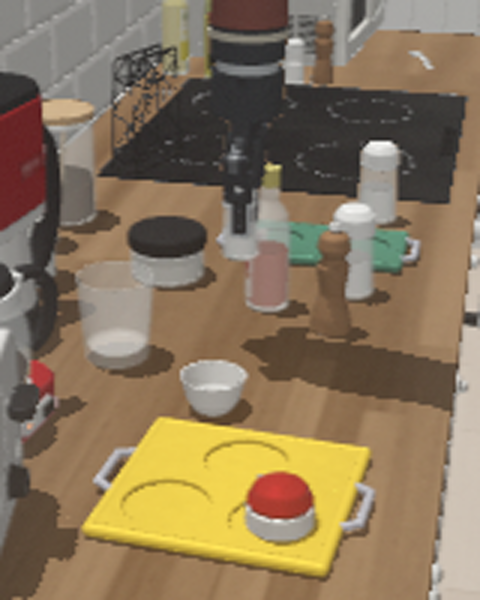

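```bash
python3 - <<'E'
from h import *
im=snapshot("side");o=cv2.resize(im[235:305,260:375],(805,490),interpolation=cv2.INTER_CUBIC)[:,:800].copy()
for X,Y,r,c in((.4998,.3287,38,(255,0,0)),(.406,.3351,38,(255,0,0)),(.4471,.2461,38,(255,0,0)),(.4055,.3357,29,(0,0,255))):
    z=.012 if r==38 else .007
    p=(proj("side",np.c_[X+r/1e3*np.cos(a),Y+r/1e3*np.sin(a),0*a+z])-[260,235]+.5)*7-.5
    cv2.polylines(o,[p.astype(int)],True,c,1)
cv2.imwrite("pics/tray.png",o[:,:,::-1])
E
```

```text
(no output)
```

View pics/tray.png

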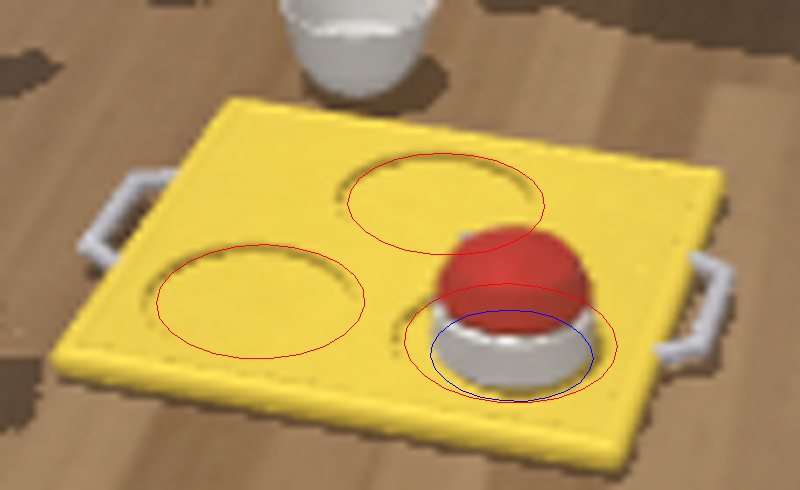

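```bash
python3 -m pendant '[[[0,0,0],[0.8,3.72,0],1],[[0,0,0],[0.8,3.72,0],1],[[0,0,0],[0.8,3.72,0],1],[[0,0,0],[0.8,3.72,0],1],[[0,0,0],[0.8,3.72,0],1]]' >/dev/null
python3 -m pendant '[[[0,0,0],[0.8,3.72,0],1],[[0,0,0],[0.8,3.72,0],1],[[0,0,0],[0,0,0],1],[[0,0,0],[0,0,0],1],[[0,0,0],[0,0,0],1]]'
python3 -m pendant '[[[0,0,0],[0,0,3],1],[[0,0,0],[0,0,3],1],[[0,0,0],[0,0,2],1],[[0,0,0],[0,0,0],1],[[0,0,0],[0,0,0],1]]'
```

```text
time: 10.55
tool_pos: [0.4478, 0.2458, 0.1498]
tcp_rot: [0.001, -3.14, 0.002]
contact_force: [0.7, -0.2, -1.9]
grip_width: 0.0353
grip_force: 36.1
time: 10.97
tool_pos: [0.448, 0.2446, 0.0701]
tcp_rot: [-0.003, -3.139, 0.002]
contact_force: [0.6, 0.3, -0.6]
grip_width: 0.0351
grip_force: 36.1
```

```bash
python3 -m pendant '[[[0,0,0],[-0.2,0.1,0.5],1],[[0,0,0],[0,0,0.3],1],[[0,0,0],[0,0,0],1],[[0,0,0],[0,0,0.1],1],[[0,0,0],[0,0,0],1]]'
python3 -m pendant '[[[0,0,0],[0,0,0.1],1],[[0,0,0],[0,0,0],1],[[0,0,0],[0,0,0],1]]'
```

```text
time: 11.38
tool_pos: [0.4508, 0.2472, 0.0622]
tcp_rot: [-0.0, 3.141, 0.0]
contact_force: [-0.5, -0.8, -1.5]
grip_width: 0.0355
grip_force: 36.1
time: 11.63
tool_pos: [0.4506, 0.2472, 0.0609]
tcp_rot: [-0.0, 3.141, 0.0]
contact_force: [0.1, 0.0, -1.9]
grip_width: 0.0354
grip_force: 36.1
```

```bash
python3 -m pendant '[[[0,0,0],[0,0,0.15],1],[[0,0,0],[0,0,0],1],[[0,0,0],[0,0,0],1]]'
python3 -m pendant '[[[0,0,0],[0,0,0.15],1],[[0,0,0],[0,0,0],1],[[0,0,0],[0,0,0],1]]'
```

```text
time: 11.88
tool_pos: [0.4507, 0.2472, 0.0598]
tcp_rot: [-0.0, 3.141, 0.0]
contact_force: [-1.6, 0.2, 6.1]
grip_width: 0.0355
grip_force: 37.0
time: 12.13
tool_pos: [0.4509, 0.2473, 0.0596]
tcp_rot: [-0.0, 3.14, 0.001]
contact_force: [-8.3, -2.5, 25.7]
grip_width: 0.0354
grip_force: 39.4
```

```bash
python3 -m pendant '[[[0,0,0],[0,0,-0.15],0],[[0,0,0],[0,0,0],-1],[[0,0,0],[0,0,0],-1],[[0,0,0],[0,0,0],-1],[[0,0,0],[0,0,0],-1]]'
python3 -m pendant '[[[0,0,0],[0,0,-2],-1],[[0,0,0],[0,0,-4],-1],[[0,0,0],[0,0,-4],-1],[[0,0,0],[-1.4,-2.85,0],-1],[[0,0,0],[-1.4,-2.85,0],-1]]' >/dev/null
python3 -m pendant '[[[0,0,0],[-1.4,-2.85,0],-1],[[0,0,0],[-1.4,-2.85,0],-1],[[0,0,0],[0,0,0],-1],[[0,0,0],[0,0,0],-1],[[0,0,0],[0,0,0],-1]]'
```

```text
time: 12.55
tool_pos: [0.4505, 0.2471, 0.0591]
tcp_rot: [0.0, -3.141, 0.0]
contact_force: [-0.1, -0.7, -0.0]
grip_width: 0.0852
grip_force: 0.0
time: 13.38
tool_pos: [0.5062, 0.1331, 0.159]
tcp_rot: [-0.001, -3.141, -0.0]
contact_force: [-0.4, 0.6, 0.1]
grip_width: 0.0857
grip_force: 0.0
```

```bash
python3 - <<'E'
from h import *
im=snapshot("side");cv2.imwrite("pics/cup.png",cv2.resize(im[160:310,250:400],(600,600),interpolation=cv2.INTER_CUBIC)[:,:,::-1])
print(dets("small_cup","side"),box("side","small_cup",.507,.133),box("side","small_cup",.507,.128))
print(dets("salt_shaker","side"),box("side","salt_shaker",.4505,.247,.007))
E
```

```text
[(0.61, array([299.712, 229.08 , 320.768, 252.8  ]))] [299.97939179 229.71721061 321.78201819 248.68979539] [300.38942039 228.99341703 322.11645074 247.88143281]
[(0.76, array([360.512, 152.92 , 371.584, 185.88 ])), (0.6, array([314.688, 238.72 , 329.472, 270.2  ])), (0.54, array([349.888, 177.92 , 365.12 , 210.4  ]))] [314.25286682 235.7003079  330.27411754 269.2216275 ]
```

View pics/cup.png

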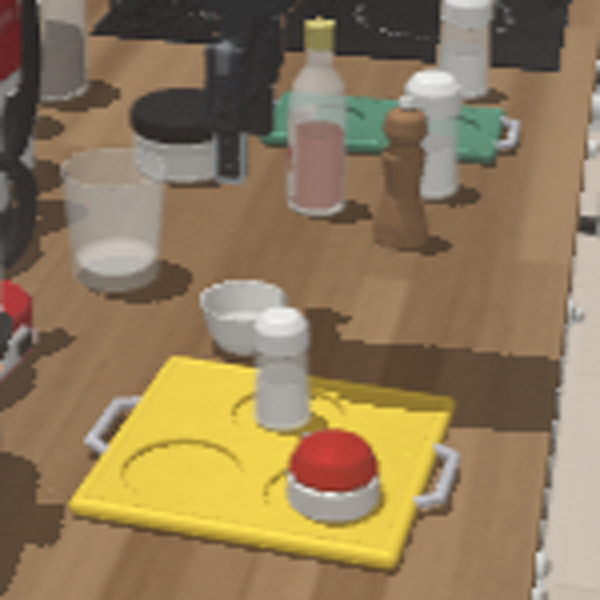

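```bash
python3 -m pendant '[[[0,0,0],[-0.2,-0.1,3.5],-1],[[0,0,0],[0,0,3.5],-1],[[0,0,0],[0,0,3],-1],[[0,0,0],[0,0,1.9],-1],[[0,0,0],[0,0,0],-1]]' 
python3 -m pendant '[[[0,0,0],[0,0,0],1],[[0,0,0],[0,0,0],1],[[0,0,0],[0,0,0],1],[[0,0,0],[0,0,0],1],[[0,0,0],[0,0,0],1]]' 25
python3 -m pendant '[[[0,0,0],[0,0,-2],1],[[0,0,0],[0,0,-4],1],[[0,0,0],[0,0,-4],1],[[0,0,0],[0,0,0],1],[[0,0,0],[0,0,0],1]]'
```

```text
time: 13.95
tool_pos: [0.5053, 0.1326, 0.0368]
tcp_rot: [0.002, -3.135, 0.001]
contact_force: [-2.0, -0.4, -0.2]
grip_width: 0.0853
grip_force: 0.0
time: 14.37
tool_pos: [0.5096, 0.1326, 0.0421]
tcp_rot: [-0.001, 3.139, 0.001]
contact_force: [-2.3, 2.0, 8.1]
grip_width: 0.0613
grip_force: 27.3
time: 14.78
tool_pos: [0.5108, 0.1324, 0.1435]
tcp_rot: [-0.0, 3.135, 0.001]
contact_force: [0.6, -0.3, -0.7]
grip_width: 0.0614
grip_force: 28.2
```

```bash
python3 -m pendant '[[[0,0,0],[0.15,3.9,0],1],[[0,0,0],[0.15,3.9,0],1],[[0,0,0],[0.15,3.9,0],1],[[0,0,0],[0.15,3.9,0],1],[[0,0,0],[0.15,3.9,0],1]]' >/dev/null
python3 -m pendant '[[[0,0,0],[0,0,0],1],[[0,0,0],[0,0,0],1],[[0,0,0],[0,0,3],1],[[0,0,0],[0,0,3],1],[[0,0,0],[0,0,1.8],1]]'
python3 -m pendant '[[[0,0,0],[0,0,0],1],[[0,0,0],[0,0,0],1],[[0,0,0],[0,0,0],1]]'
```

```text
time: 15.62
tool_pos: [0.4996, 0.3251, 0.0593]
tcp_rot: [-0.001, -3.139, 0.003]
contact_force: [-1.5, -0.3, -1.5]
grip_width: 0.0609
grip_force: 28.3
time: 15.87
tool_pos: [0.5018, 0.3267, 0.0633]
tcp_rot: [0.001, 3.141, 0.0]
contact_force: [1.3, -0.6, -0.3]
grip_width: 0.0608
grip_force: 28.3
```

```bash
python3 - <<'E'
from h import *
im=snapshot("side");cv2.imwrite("pics/cup2.png",cv2.resize(im[210:310,255:385],(780,600),interpolation=cv2.INTER_CUBIC)[:,:,::-1])
E
```

```text
(no output)
```

View pics/cup2.png

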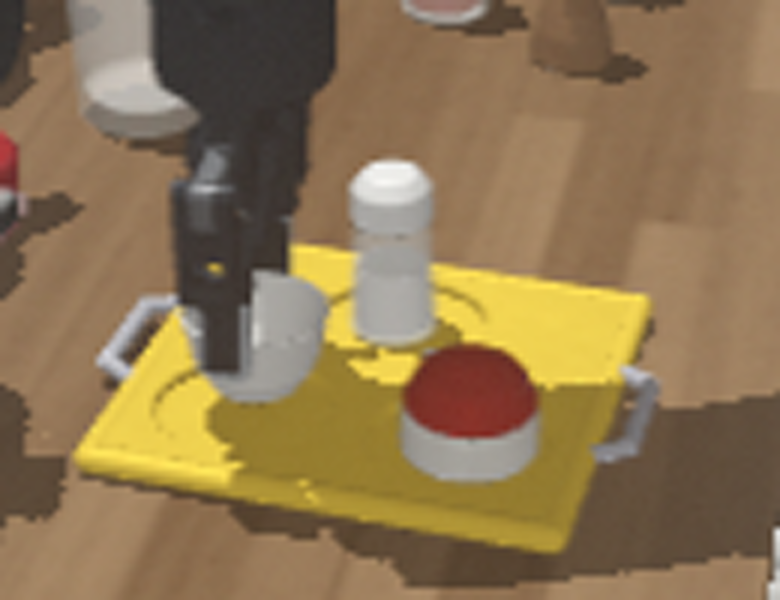

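```bash
python3 -m pendant '[[[0,0,0],[-0.1,0.1,0.6],1],[[0,0,0],[0,0,0.4],1],[[0,0,0],[0,0,0.2],1],[[0,0,0],[0,0,0],1],[[0,0,0],[0,0,0],1]]'
python3 -m pendant '[[[0,0,0],[0,0,0.15],1],[[0,0,0],[0,0,0],1],[[0,0,0],[0,0,0],1]]'
```

```text
time: 16.33
tool_pos: [0.5019, 0.3281, 0.0502]
tcp_rot: [0.0, -3.141, 0.0]
contact_force: [-0.2, 0.3, -1.1]
grip_width: 0.061
grip_force: 28.3
time: 16.58
tool_pos: [0.5022, 0.3283, 0.0492]
tcp_rot: [-0.0, 3.141, 0.0]
contact_force: [-1.6, -1.0, 3.5]
grip_width: 0.0614
grip_force: 28.6
```

```bash
python3 -m pendant '[[[0,0,0],[0,0,0.05],1],[[0,0,0],[0,0,0],-1],[[0,0,0],[0,0,0],-1],[[0,0,0],[0,0,0],-1],[[0,0,0],[0,0,0],-1]]'
python3 -m pendant '[[[0,0,0],[0,0,-1],-1],[[0,0,0],[0,0,-3],-1],[[0,0,0],[0,0,-4],-1],[[0,0,0],[0,0,-4],-1],[[0,0,0],[0,0,-4],-1]]' 
python3 -m pendant '[[[0,0,0],[0,-3,-4],-1],[[0,0,0],[0.1,-4,0],-1],[[0,0,0],[0.1,-4,0],-1],[[0,0,0],[0.1,-4,0],-1],[[0,0,0],[0.1,-4,0],-1]]'
python3 -m pendant '[[[0,0,0],[0,-4,0],-1],[[0,0,0],[0,-4,0],-1],[[0,0,0],[0,-4,0],-1],[[0,0,0],[0,-4,0],-1],[[0,0,0],[0,-4,0],-1]]'
python3 -m pendant '[[[0,0,0],[0,-4,0],-1],[[0,0,0],[0,-2.2,0],-1],[[0,0,0],[0,0,0],-1],[[0,0,0],[0,0,0],-1],[[0,0,0],[0,0,0],-1]]'
```

```text
time: 17.0
tool_pos: [0.5021, 0.3281, 0.0482]
tcp_rot: [0.0, -3.142, 0.0]
contact_force: [-1.3, 0.0, -0.3]
grip_width: 0.0855
grip_force: 0.0
time: 17.42
tool_pos: [0.5016, 0.3279, 0.2108]
tcp_rot: [0.0, -3.142, 0.0]
contact_force: [1.3, 0.6, 0.3]
grip_width: 0.0855
grip_force: 0.0
time: 17.83
tool_pos: [0.4977, 0.1416, 0.2427]
tcp_rot: [-0.001, 3.14, 0.0]
contact_force: [0.8, 0.2, 0.1]
grip_width: 0.0851
grip_force: 0.0
time: 18.25
tool_pos: [0.4977, -0.0588, 0.2426]
tcp_rot: [-0.0, 3.141, -0.0]
contact_force: [0.7, 0.4, 0.3]
grip_width: 0.0857
grip_force: 0.0
time: 18.67
tool_pos: [0.498, -0.1185, 0.242]
tcp_rot: [0.0, 3.141, 0.0]
contact_force: [-0.1, 0.7, -0.1]
grip_width: 0.0858
grip_force: 0.0
```

```bash
python3 - <<'E'
from h import *
im=snapshot("side");cv2.imwrite("pics/v.png",cv2.resize(im[130:310,250:400],(500,600),interpolation=cv2.INTER_CUBIC)[:,:,::-1])
snapshot("top")
d={n:dets("vinegar",n) for n in("top","side")};print(d,box("side","vinegar",.497,-.124),box("top","vinegar",.497,-.124))
print(dets("small_cup","side"),box("side","small_cup",.503,.328,.007))
E
```

```text
{'top': [], 'side': [(0.82, array([318.912, 167.4  , 337.792, 215.8  ]))]} [322.47571677 164.14686022 337.893106   214.26266157] [334.15840758 204.31182579 350.68456583 226.14280331]
[(0.92, array([282.496, 261.6  , 309.632, 281.4  ])), (0.66, array([313.408, 184.   , 382.208, 200.   ]))] [282.88351192 260.20309566 308.18805464 283.14529859]
```

View pics/v.png

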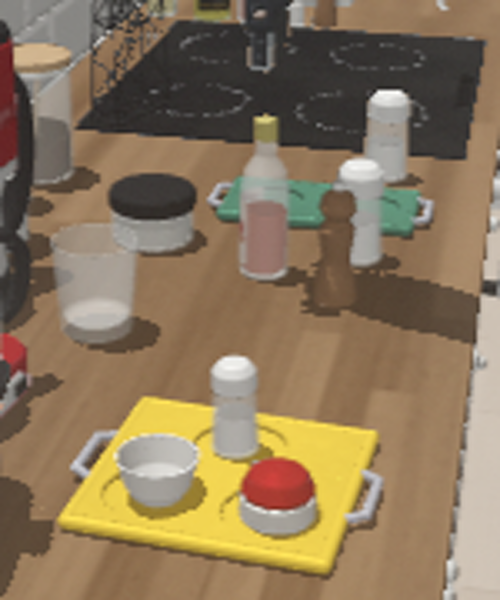

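```bash
python3 -m pendant '[[[0,0,0],[-0.1,-0.5,2.3],-1],[[0,0,0],[0,0,2.3],-1],[[0,0,0],[0,0,2.3],-1],[[0,0,0],[0,0,2.3],-1],[[0,0,0],[0,0,0],0]]' 
python3 -m pendant '[[[0,0,0],[0,0,0],0.2],[[0,0,0],[0,0,0],1],[[0,0,0],[0,0,0],1],[[0,0,0],[0,0,0],1],[[0,0,0],[0,0,0],1]]' 60
python3 -m pendant '[[[0,0,0],[0,0,0],1],[[0,0,0],[0,0,-2],1],[[0,0,0],[0,0,-3],1],[[0,0,0],[0,0,0],1],[[0,0,0],[0,0,0],1]]' 60
```

```text
time: 19.33
tool_pos: [0.4968, -0.1224, 0.1461]
tcp_rot: [0.002, -3.136, -0.004]
contact_force: [-2.0, 0.5, 0.5]
grip_width: 0.0756
grip_force: 0.0
time: 19.75
tool_pos: [0.4999, -0.1239, 0.1508]
tcp_rot: [-0.0, 3.139, -0.0]
contact_force: [-0.1, 1.7, 6.4]
grip_width: 0.0225
grip_force: 59.8
time: 20.17
tool_pos: [0.5, -0.1244, 0.2008]
tcp_rot: [-0.0, 3.139, -0.002]
contact_force: [0.1, -0.5, -4.3]
grip_width: 0.0229
grip_force: 59.4
```

```bash
python3 -m pendant '[[[0,0,0],[0,0,-3],1],[[0,0,0],[0,0,-3],1],[[0,0,0],[-0.6,-3.56,0],1],[[0,0,0],[-0.6,-3.56,0],1],[[0,0,0],[-0.6,-3.56,0],1]]' >/dev/null
python3 -m pendant '[[[0,0,0],[-0.6,-3.56,0],1],[[0,0,0],[0,-3.56,0],1],[[0,0,0],[0,0,0],1],[[0,0,0],[0,0,0],1],[[0,0,0],[0,0,0],1]]'
python3 -m pendant '[[[0,0,0],[0,0,3],1],[[0,0,0],[0,0,3],1],[[0,0,0],[0,0,2.5],1],[[0,0,0],[0,0,0],1],[[0,0,0],[0,0,0],1]]'
python3 -m pendant '[[[0,0,0],[0,0,0],1],[[0,0,0],[0,0,0],1]]'
```

```text
time: 21.0
tool_pos: [0.5224, -0.3015, 0.258]
tcp_rot: [-0.001, -3.139, -0.003]
contact_force: [0.1, 0.5, -3.8]
grip_width: 0.0227
grip_force: 60.2
time: 21.42
tool_pos: [0.5224, -0.3002, 0.1739]
tcp_rot: [0.002, -3.139, -0.003]
contact_force: [0.6, -0.5, -2.7]
grip_width: 0.0225
grip_force: 60.1
time: 21.58
tool_pos: [0.5242, -0.3022, 0.1767]
tcp_rot: [-0.001, 3.139, -0.003]
contact_force: [0.6, 0.5, -3.0]
grip_width: 0.0227
grip_force: 60.1
```

```bash
python3 - <<'E'
from h import *
im=snapshot("side");t=snapshot("top")
A=cv2.resize(im[120:220,300:400],(390,390),interpolation=cv2.INTER_CUBIC);B=cv2.resize(t[175:275,360:460],(390,390),interpolation=cv2.INTER_CUBIC)
cv2.imwrite("pics/v2.png",np.hstack([A,B])[:,:,::-1])
for X in(.411,.521):
  for n,o in(("side",(300,120)),("top",(360,175))):
    p=(proj(n,np.c_[X+.035*np.cos(a),-.303+.035*np.sin(a),0*a+.012])-o)*3.9;print(n,p.min(0).round(),p.max(0).round())
E
```

```text
side [201. 267.] [272. 293.]
top [102. 218.] [184. 300.]
side [ 90. 258.] [161. 283.]
top [93. 94.] [173. 172.]
```

View pics/v2.png

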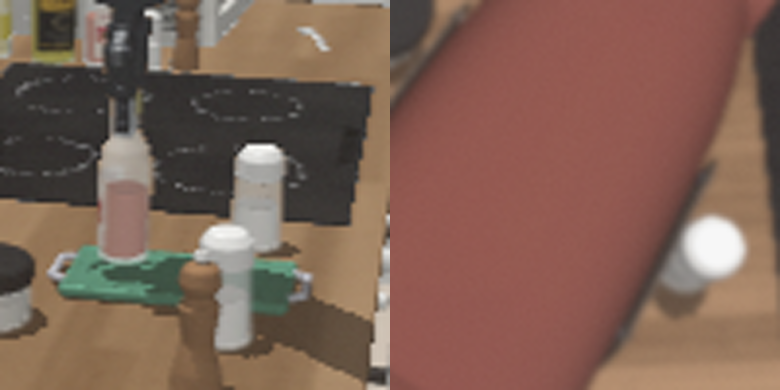

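```bash
python3 -m pendant '[[[0,0,0],[0,0,0.7],1],[[0,0,0],[0,0,0.6],1],[[0,0,0],[0,0,0.3],1],[[0,0,0],[0,0,0],1],[[0,0,0],[0,0,0],1]]'
python3 -m pendant '[[[0,0,0],[0,0,0.15],1],[[0,0,0],[0,0,0],1],[[0,0,0],[0,0,0],1]]'
python3 -m pendant '[[[0,0,0],[0,0,0.1],1],[[0,0,0],[0,0,0],1],[[0,0,0],[0,0,0],1]]'
```

```text
time: 22.1
tool_pos: [0.5229, -0.3018, 0.1582]
tcp_rot: [0.0, -3.141, -0.0]
contact_force: [0.3, 0.0, -3.6]
grip_width: 0.0225
grip_force: 60.4
time: 22.35
tool_pos: [0.5234, -0.302, 0.1581]
tcp_rot: [-0.0, 3.141, -0.001]
contact_force: [-1.7, 1.9, 6.3]
grip_width: 0.0226
grip_force: 61.6
time: 22.6
tool_pos: [0.5236, -0.302, 0.158]
tcp_rot: [-0.0, 3.14, -0.001]
contact_force: [-3.5, 3.2, 14.7]
grip_width: 0.0231
grip_force: 62.5
```

```bash
python3 -m pendant '[[[0,0,0],[0,0,-0.1],0.3],[[0,0,0],[0,0,0],0],[[0,0,0],[0,0,0],-1],[[0,0,0],[0,0,0],-1],[[0,0,0],[0,0,0],-1]]'
python3 -m pendant '[[[0,0,0],[0,0,-2],-1],[[0,0,0],[0,0,-4],-1],[[0,0,0],[0,0,-4],-1],[[0,0,0],[1.56,3.34,0],-1],[[0,0,0],[1.56,3.34,0],-1]]' >/dev/null
python3 -m pendant '[[[0,0,0],[1.56,3.34,0],-1],[[0,0,0],[1.56,3.34,0],-1],[[0,0,0],[1.56,3.34,0],-1],[[0,0,0],[1.56,3.34,0],-1],[[0,0,0],[1.56,3.34,0],-1]]'
python3 -m pendant '[[[0,0,0],[0,0,0],-1],[[0,0,0],[0,0,0],-1],[[0,0,0],[0,0,0],-1]]'
```

```text
time: 23.02
tool_pos: [0.5231, -0.3019, 0.157]
tcp_rot: [0.0, -3.141, -0.0]
contact_force: [0.2, 0.3, -0.4]
grip_width: 0.0766
grip_force: 0.0
time: 23.85
tool_pos: [0.4129, -0.0668, 0.2571]
tcp_rot: [0.0, 3.141, 0.0]
contact_force: [1.2, 1.0, -0.5]
grip_width: 0.0853
grip_force: 0.0
time: 24.1
tool_pos: [0.4144, -0.0683, 0.2574]
tcp_rot: [-0.001, 3.141, -0.001]
contact_force: [0.1, 0.2, -0.9]
grip_width: 0.0853
grip_force: 0.0
```

```bash
python3 - <<'E'
from h import *
im=snapshot("side")
print(dets("pepper_mill","side"),box("side","pepper_mill",.414,-.068))
print(dets("vinegar","side"),box("side","vinegar",.523,-.302,.007))
E
```

```text
[(0.96, array([344.512, 187.4  , 354.816, 220.68 ]))] [344.67225548 183.95405043 358.32175472 223.10679972]
[(0.83, array([324.608, 145.52 , 339.52 , 192.   ]))] [324.90461263 147.41019969 338.87157707 192.996266  ]
```

```bash
python3 -m pendant '[[[0,0,0],[-0.3,0,3.5],-1],[[0,0,0],[0,0,3.5],-1],[[0,0,0],[0,0,3.5],-1],[[0,0,0],[0,0,3.3],-1],[[0,0,0],[0,0,2.5],-1]]' 
python3 -m pendant '[[[0,0,0],[0,0,0],-1],[[0,0,0],[0,0,0],0.2],[[0,0,0],[0,0,0],1],[[0,0,0],[0,0,0],1],[[0,0,0],[0,0,0],1]]' 40
python3 -m pendant '[[[0,0,0],[0,0,0],1],[[0,0,0],[0,0,0],1],[[0,0,0],[0,0,-2],1],[[0,0,0],[0,0,-4],1],[[0,0,0],[0,0,0],1]]'
python3 -m pendant '[[[0,0,0],[0,0,-4],1],[[0,0,0],[0,0,-4],1],[[0,0,0],[0,0,0],1],[[0,0,0],[0,0,0],1]]'
```

```text
time: 24.67
tool_pos: [0.4162, -0.0686, 0.0917]
tcp_rot: [-0.002, -3.14, -0.001]
contact_force: [0.0, 0.1, -0.8]
grip_width: 0.0857
grip_force: 0.0
time: 25.08
tool_pos: [0.4181, -0.0686, 0.0956]
tcp_rot: [0.0, 3.139, -0.001]
contact_force: [0.0, 0.1, -0.7]
grip_width: 0.0387
grip_force: 0.0
time: 25.5
tool_pos: [0.4198, -0.069, 0.1597]
tcp_rot: [-0.001, 3.134, -0.004]
contact_force: [1.8, -1.1, -1.1]
grip_width: 0.0318
grip_force: 39.6
time: 25.83
tool_pos: [0.4185, -0.0686, 0.2365]
tcp_rot: [-0.0, 3.136, -0.003]
contact_force: [0.3, -0.3, -2.1]
grip_width: 0.0319
grip_force: 39.8
```

```bash
python3 -m pendant '[[[0,0,0],[0.1,-3.9,0],1],[[0,0,0],[0.1,-3.9,0],1],[[0,0,0],[0.1,-3.9,0],1],[[0,0,0],[0.1,-3.9,0],1],[[0,0,0],[0.1,-3.9,0],1]]' >/dev/null
python3 -m pendant '[[[0,0,0],[0.1,-3.9,0],1],[[0,0,0],[0,0,0],1],[[0,0,0],[0,0,0],1],[[0,0,0],[0,0,0],1]]'
python3 -m pendant '[[[0,0,0],[0,0,4],1],[[0,0,0],[0,0,4],1],[[0,0,0],[0,0,2.8],1],[[0,0,0],[0,0,0],1],[[0,0,0],[0,0,0],1]]'
python3 -m pendant '[[[0,0,0],[0,0,0],1],[[0,0,0],[0,0,0],1]]'
```

```text
time: 26.58
tool_pos: [0.4103, -0.3014, 0.233]
tcp_rot: [-0.001, -3.14, -0.003]
contact_force: [-0.1, 0.3, -1.4]
grip_width: 0.0318
grip_force: 40.1
time: 27.0
tool_pos: [0.4103, -0.3001, 0.1256]
tcp_rot: [0.003, -3.139, -0.004]
contact_force: [-0.0, -0.4, -1.9]
grip_width: 0.0315
grip_force: 40.4
time: 27.17
tool_pos: [0.4122, -0.3027, 0.1283]
tcp_rot: [-0.001, 3.139, -0.004]
contact_force: [0.3, -0.7, -1.2]
grip_width: 0.0315
grip_force: 40.4
```

```bash
python3 - <<'E'
from h import *
im=snapshot("side")
A=cv2.resize(im[120:220,300:400],(600,600),interpolation=cv2.INTER_CUBIC)
cv2.imwrite("pics/m.png",A[:,:,::-1])
for X in(.411,.521):
    p=(proj("side",np.c_[X+.035*np.cos(a),-.303+.035*np.sin(a),0*a+.012])-[300,120])*6;print(p.min(0).round(),p.max(0).round())
E
```

```text
[309. 411.] [419. 451.]
[138. 396.] [247. 436.]
```

View pics/m.png

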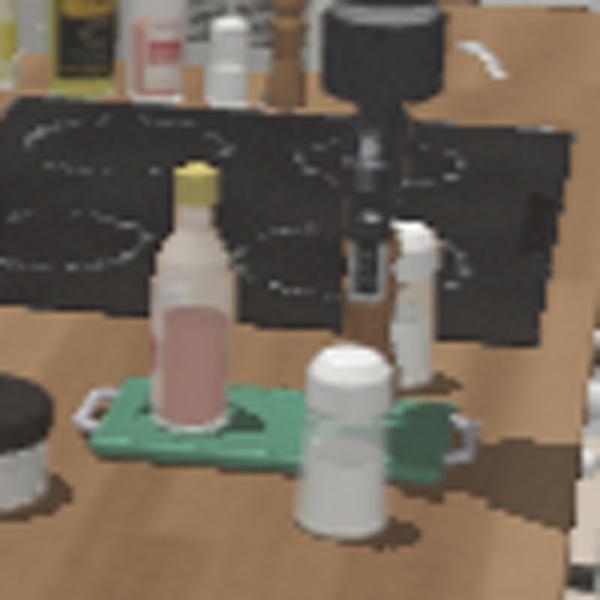

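```bash
python3 -m pendant '[[[0,0,0],[0,0,1.2],1],[[0,0,0],[0,0,0.8],1],[[0,0,0],[0,0,0.3],1],[[0,0,0],[0,0,0],1],[[0,0,0],[0,0,0],1]]'
python3 -m pendant '[[[0,0,0],[0,0,0.15],1],[[0,0,0],[0,0,0],1],[[0,0,0],[0,0,0],1]]'
python3 -m pendant '[[[0,0,0],[0,0,0.1],1],[[0,0,0],[0,0,0],1],[[0,0,0],[0,0,0],1]]'
```

```text
time: 27.63
tool_pos: [0.4112, -0.3023, 0.1038]
tcp_rot: [-0.0, 3.141, -0.001]
contact_force: [-0.4, 0.1, 1.3]
grip_width: 0.0318
grip_force: 40.8
time: 27.88
tool_pos: [0.4119, -0.3027, 0.1035]
tcp_rot: [-0.0, 3.139, -0.002]
contact_force: [-1.8, 3.0, 17.0]
grip_width: 0.0315
grip_force: 43.1
time: 28.13
tool_pos: [0.4123, -0.3029, 0.1034]
tcp_rot: [-0.001, 3.138, -0.003]
contact_force: [-3.3, 3.6, 28.0]
grip_width: 0.0318
grip_force: 44.8
```

```bash
python3 -m pendant '[[[0,0,0],[0,0,-0.15],0.3],[[0,0,0],[0,0,0],0],[[0,0,0],[0,0,0],-1],[[0,0,0],[0,0,0],-1],[[0,0,0],[0,0,0],-1]]'
python3 -m pendant '[[[0,0,0],[0,0,-2],-1],[[0,0,0],[0,0,-4],-1],[[0,0,0],[0,0,-4],-1],[[0,0,0],[0,0,-4],-1],[[0,0,0],[0.5,4,0],-1]]' >/dev/null
python3 -m pendant '[[[0,0,0],[0.5,4,0],-1],[[0,0,0],[1,4,0],-1],[[0,0,0],[1,4,0],-1],[[0,0,0],[1,4,0],-1],[[0,0,0],[1,4,0],-1]]'
python3 -m pendant '[[[0,0,0],[0,4,0],-1],[[0,0,0],[0,0,0],-1],[[0,0,0],[0,0,0],-1],[[0,0,0],[0,0,0],-1]]'
python3 - <<'E'
from h import *
snap={n:snapshot(n) for n in("side","top")}
T={"egg_timer":(.408,.335),"salt_shaker":(.45,.247),"small_cup":(.502,.328),"vinegar":(.523,-.302),"pepper_mill":(.412,-.303)}
for k,x0 in T.items():
    bs={}
    for n in("top","side"):
        p=box(n,k,*x0,.007)
        D=sorted([(abs(p-b).sum(),b) for c,b in dets(k,n)],key=lambda t:t[0])
        if D and D[0][0]<40: bs[n]=D[0][1]
    print(k,list(bs),[f.round(3) for f in fit(k,bs,x0,.007)] if bs else "")
t=snap["top"];s=snap["side"]
A=cv2.resize(s[130:310,255:395],(420,540),interpolation=cv2.INTER_CUBIC)
B=cv2.resize(t[195:275,180:260],(270,270),interpolation=cv2.INTER_CUBIC);D=cv2.resize(t[185:265,360:440],(270,270),interpolation=cv2.INTER_CUBIC)
cv2.imwrite("pics/end.png",np.hstack([A,np.vstack([B,D])])[:,:,::-1])
E
```

```text
time: 28.55
tool_pos: [0.4109, -0.3021, 0.102]
tcp_rot: [0.0, -3.141, -0.0]
contact_force: [0.0, -0.4, 0.5]
grip_width: 0.077
grip_force: 0.0
time: 29.38
tool_pos: [0.3599, -0.0606, 0.242]
tcp_rot: [0.001, 3.142, 0.0]
contact_force: [0.7, 0.5, -0.2]
grip_width: 0.0853
grip_force: 0.0
time: 29.72
tool_pos: [0.3611, -0.0221, 0.2422]
tcp_rot: [-0.002, 3.141, -0.001]
contact_force: [0.2, -0.6, -0.0]
grip_width: 0.0858
grip_force: 0.0
egg_timer ['top', 'side'] [array([0.404, 0.333]), array([ 0.55 , -2.609,  0.705,  0.203,  1.584,  0.988, -0.52 ,  4.535])]
salt_shaker ['top', 'side'] [array([0.457, 0.234]), array([-0.216,  0.975, -0.648,  0.956, -0.299, -5.636, -0.926, -1.369])]
small_cup ['top', 'side'] [array([0.503, 0.329]), array([ 0.338, -1.66 , -4.906, -4.591,  0.85 , -0.651,  1.286,  0.325])]
vinegar ['top', 'side'] [array([ 0.518, -0.303]), array([-3.823, -1.401,  1.324,  0.227,  1.929, -1.364, -0.139,  2.105])]
pepper_mill ['top', 'side'] [array([ 0.403, -0.305]), array([ 0.238, -1.252, -0.108, -0.554,  0.537, -0.072,  2.507,  6.109])]
```

View pics/end.png

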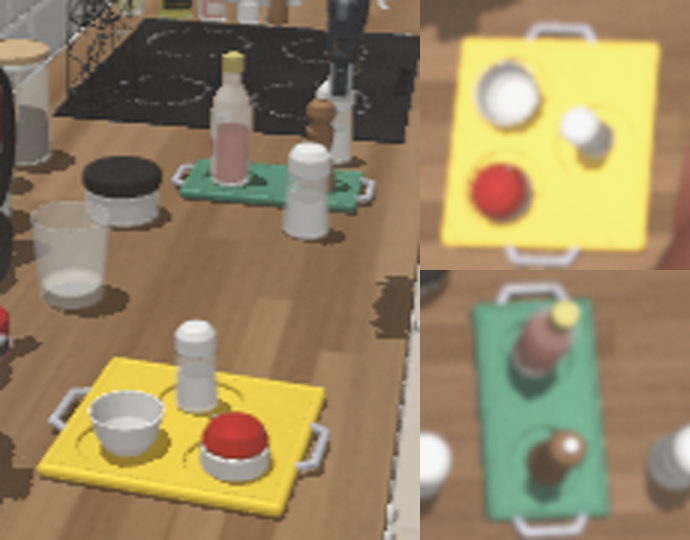

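```bash
python3 - <<'E'
from h import *
ims={n:snapshot(n) for n in("side","top")}
def panel(n,l,t,w,h,f,objs):
    o=cv2.resize(ims[n][t:t+h,l:l+w],(w*f,h*f),interpolation=cv2.INTER_CUBIC)
    for X,Y,r,z,c in objs:
        p=(proj(n,np.c_[X+r/1e3*np.cos(a),Y+r/1e3*np.sin(a),0*a+z])-[l,t]+.5)*f-.5
        cv2.polylines(o,[p.round().astype(int)],True,c,1)
    return o
R=(255,0,0);B=(0,0,255)
y=[(.4998,.3287,38,.012,R),(.406,.3351,38,.012,R),(.4471,.2461,38,.012,R),(.4505,.247,21,.007,B),(.4505,.247,18,.087,B),(.4055,.3357,29,.007,B),(.502,.328,32,.043,B)]
g=[(.411,-.3035,35,.012,R),(.521,-.3025,35,.012,R),(.412,-.303,22,.007,B),(.412,-.303,18,.125,B),(.523,-.302,25.5,.007,B),(.523,-.302,12,.175,B)]
P=[panel("top",185,200,70,75,5,y),panel("side",262,235,110,75,4,y)]
Q=[panel("top",365,180,70,75,4,g),panel("side",310,140,75,75,4,g)]
q=np.hstack(Q);p=np.hstack([P[0],cv2.copyMakeBorder(P[1],0,75,0,0,0)])
q=np.hstack([q,np.zeros((q.shape[0],p.shape[1]-q.shape[1],3),np.uint8)])
o=np.vstack([p,q]);o=o[:600,:800];print(o.shape)
cv2.imwrite("pics/ov.png",np.ascontiguousarray(np.vstack([p,q])[:600])[:, :800, ::-1] if p.shape[0]<=375 else 0)
E
```

```text
(600, 790, 3)
```

View pics/ov.png

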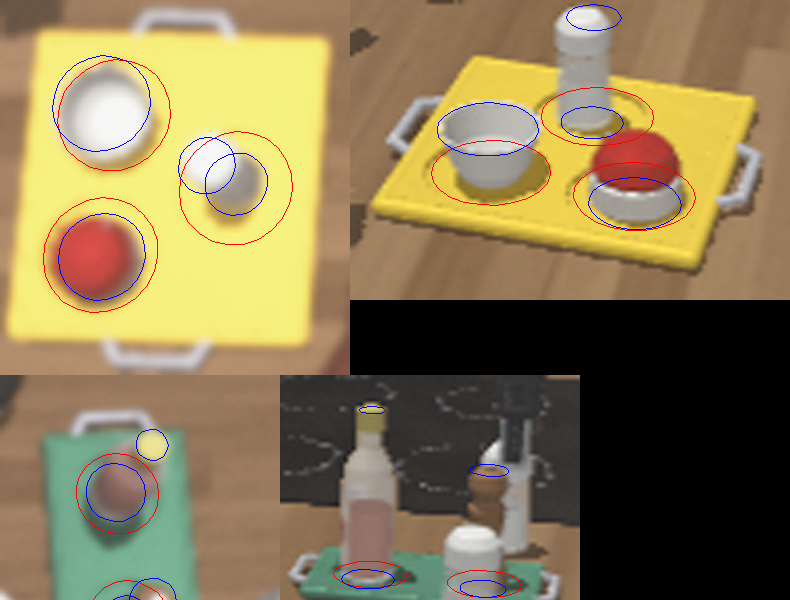

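```bash
python3 -c "
from bench import *
print(sign_off())"
```

```text
the job is handed in; nothing more can be done
None
```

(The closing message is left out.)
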